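Interleave a separator and stack the next board

ROBOT

A 6-joint arm with a two-finger parallel gripper is mounted at the origin on a cart in front of the work surface, level with it; the furniture and walls round the work are solid. World frame = base frame: x ahead of the robot, y to its left, z up, the work surface at z = 0. Lengths are in mm, angles in degrees, forces in N, time in s.
With the tool pointing down it reaches from about 250 to 800 mm from the base axis. Payload 3.9 kg.
Tool frame: the origin (TCP) lies at the very end of the fingers, on their centre line; the grasp point (between the pads) lies 19 mm behind it; z points along the fingers, y is the line along which they close (so a half turn about z gives the same grasp; the last joint's range is limited). The gripper opens to 85 mm and grips with 20 to 120 N. Pads are 22 mm wide; open, the fingers measure 114 mm over their backs; the gripper's body (76 mm by 85 mm) begins 54 mm behind the grasp point. The pads swing forward as they close: fully open they stand 13 mm farther back than shut.
Start: joints at [72.307, 14.897, -7.913, 67.191, 0, 90], TCP at [159.551, 500.159, 231.304] pointing down, gripper open.
Joint ranges: [-159.42, 159.42], [-47.68, 98.78], [-73.54, 78.23], [-108.79, 121.32], [-90, 84.71], [-180, 180]. Speed limits (degrees/s): [147.25, 147.25, 180, 180, 180, 180].

INTERFACE

Orientations are given as [roll, pitch, yaw] about the fixed x, y, z axes, in that order (R = Rz(yaw) Ry(pitch) Rx(roll)).
In Python, from workcell import robot, eoat, get_image, calibration, job, monitor gives the robot as it stands. Calls block until the motion is done:
- robot.reach(position, orientation): joint-space move of the TCP to a pose.
- robot.movel(position, ori=None, feed=150): straight line of the TCP; ori=None keeps the orientation; feed is the mean speed in mm/s.
- robot.goto_joints(angles): joint-space move.
- eoat.open_gripper() and eoat.grab(force=None): open the fingers fully, or close them until they stop; force is the grip in N (None keeps the last).
- robot.sleep(seconds).
- robot.inverse_kinematics(position, orientation): joint angles nearest the present ones, or None.
- get_image(name): name is "scene" or "top" or "wrist"; returns the picture (480x640x3 uint8, blue, green, red); there is no depth.
- calibration(name): a dict with "fx", "fy", "cx", "cy" (pixels), "world_to_cam" (4x4, takes a point from world to camera coordinates). Camera axes: x right, y down, z forward; pixel columns grow to the right and rows downward; lengths in mm; the calibration is good to about 2 mm. A picture is of the moment at which its call begins: read the wrist's pose just before it. calibration takes no time and is no camera call; for the wrist camera it gives the pose at the moment of the call.
A pose or a line that the arm cannot do raises robot.IKError and nothing moves.
- job.close_job(): hands the job in; it is judged then, once.
Readings, each from a call of its own:
- monitor.get_time(): time.
- monitor.get_joint_positions(): joint angles.
- monitor.get_dq(): joint speeds.
- monitor.get_tau(): joint torques, N m.
- monitor.get_tcp_pos(): TCP position.
- monitor.get_tcp_rot(): TCP orientation.
- monitor.get_contact_force(): force on the tool from outside, world axes, zero at the start.
- monitor.get_moment(): the same for the moment, N m.
- monitor.get_gripper_width(): finger opening in mm.
- monitor.get_finger_force(): force on a finger pad.
Only numpy, scipy, OpenCV 4.12 (cv2) and the standard library are available. Lean on these libraries where they do the work, as an engineer would, in place of code of your own. Each camera call takes 0.05 s, during which the arm holds its last target. There are 200 camera calls.

TASK

On the sloped stacking stand lies one circuit board. Lay the grey separator plate flat on it, then lay the second circuit board flat on the separator, both with their long edges running up the slope, centred on the stand's width and down against (within a few millimetres of) the stop lip at its low end. Lay each piece down parallel to the slope and keep hold of it until it lies there - do not drop it - and leave the first board and the other things on the bench where they are.

Things in the scene. Friction and masses are not known exactly. Their poses are not given: they have to be found in the camera images.
- deck: Aluminium deck of the stand, 82 long, 90 wide. Origin: on its upper surface, mid-width, at the inner face of the stop lip (low end, toward the robot's right), 34 mm above the bench. x runs up the slope (30 degrees), y across, z out of the surface. Stop lip: 90 wide, 17 high, leans out 11 degrees. From x = 13 to 58 mm the deck is only a spine 30 wide: finger cut-outs on both sides.
- stand: The fixed stacking stand that carries the deck; origin: centre of its base plate's underside (110 x 96 x 6 mm, lies below the finger cut-outs). x points level, up-slope, roughly to the robot's left; z up. At the deck's low end two black guide cheeks, 14 mm high, from deck x = 0 to 12 mm, leave 64 mm between them (deck y = -32 to 32). Nothing stands above the deck.
- separator: Separator: flat rigid grey plastic plate, 56 (its x) x 70 (its y) x 6 mm (z), 40 g. Origin: centre of the underside. It lies flat on a low aluminium riser 24 x 50 x 12 mm (long side along the plate's y), so that it overhangs the riser by 16 mm on each long edge. Grip across the 56 mm.
- board_next: Second circuit board, green, 28 g. Plate 40 wide (its x -23 to 17 mm), 62 long (y), 4 thick (z). Origin: on the underside, 3 mm in x off the plate's middle. It lies flat on a second such riser, 8 mm overhang at each long edge. Grip across the 40 mm with the very fingertips: the wider separator leaves no room below its edges on the stack.
- board_next_mid (a point): middle of the underside of the second board's plate (40 x 62); axes as the board's
- board_first: First circuit board, the same kind as the second: already on the stand's deck, loose, against the stop lip, long side (its y) up the slope. Origin as for the second board.
- board_first_mid (a point): middle of the underside of the first board's plate; axes as the board's
- setting_block: bystander: brown stepped block 30 x 60 x 25 mm, loose on the bench; origin at the centre of its underside
- probe_stick: bystander: blue stick-shaped probe 20 x 64 x 9 mm, loose on the bench; origin at the centre of its underside
- brown_bottle: bystander: small brown bottle with a red nozzle, 31 mm across, 90 mm high, loose on the bench; origin at the centre of its underside
Mind the look-alikes: they are no part of the job. What is shaped like the board_first but blue or yellow is not meant.

How it is judged:
By the outcome, as a careful person would: the job done as asked, in the order asked, and still so for the second after the job is handed in, with the robot touching nothing.
It also fails if it takes over 54 s, if anything falls off the work surface, if the arm or the gripper's body presses on something with over 40 N, if the wrist force passes 120 N, or if a joint passes its speed limit or range.

## Working session

There is one attempt and no reset: what is moved stays moved. The work goes in short steps, each a Python script; the robot and the scene stay as the last script left them, time stands still between calls to the robot, and variables do not carry over. Pictures are saved under pics/ and viewed, at most 15 in all, crops included, and the job is handed in when it is done.

```bash
ls; mkdir -p pics
python3 - <<'E'
from workcell import *
import cv2
for n in("scene","top"):
    im=get_image(n);cv2.imwrite(f"pics/{n}0.png",im)
    c=calibration(n);print(n,c)
E
```

```text
pics
scene {'fx': 493.8840922648175, 'fy': 493.8840922648175, 'cx': 309.51357458262225, 'cy': 234.77244317524793, 'world_to_cam': array([[ 7.45042556e-01, -6.67015260e-01, -1.49413245e-03,
        -4.07724198e+02],
       [-4.18991405e-01, -4.66259647e-01, -7.79132944e-01,
         2.50800365e+02],
       [ 5.18996909e-01,  5.81113229e-01, -6.26856940e-01,
         6.50894504e+02],
       [ 0.00000000e+00,  0.00000000e+00,  0.00000000e+00,
         1.00000000e+00]])}
top {'fx': 585.4009481145331, 'fy': 585.4009481145331, 'cx': 321.34486471758584, 'cy': 245.0045188356125, 'world_to_cam': array([[-1.16159576e-03, -9.99747721e-01,  2.24309026e-02,
        -3.58223439e+01],
       [-9.85978073e-01, -2.59804897e-03, -1.66854698e-01,
         5.30149490e+02],
       [ 1.66870881e-01, -2.23101959e-02, -9.85726313e-01,
         1.18400179e+03],
       [ 0.00000000e+00,  0.00000000e+00,  0.00000000e+00,
         1.00000000e+00]])}
```

View pics/scene0.png

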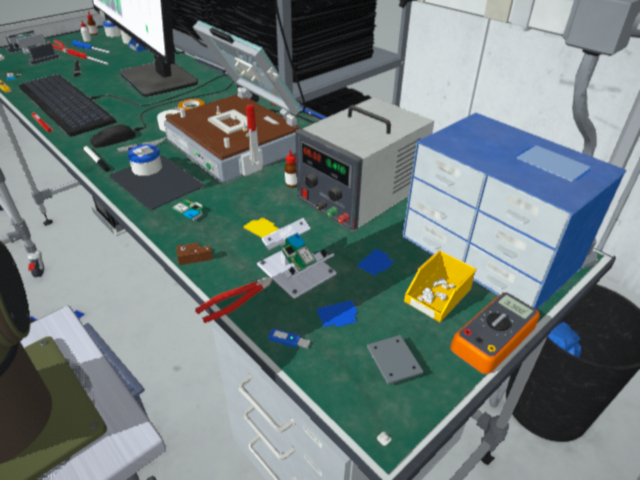

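View pics/top0.png

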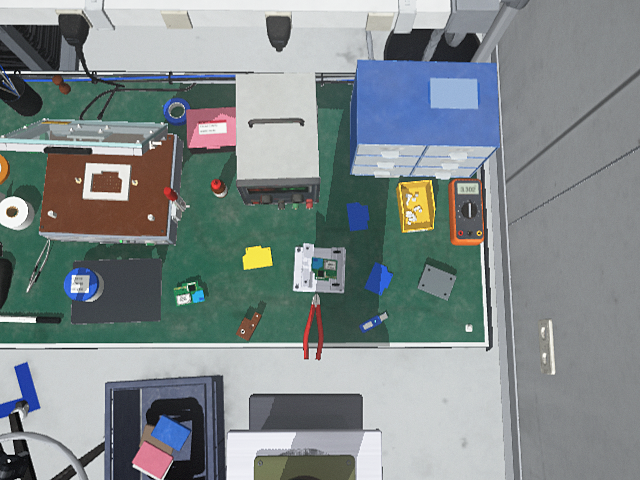

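Top view: the green board at (189,293) is the second board; blue lookalikes are at (358,216) and (378,277), a yellow one at (257,258). The grey separator is at (437,279) and the stand with the first board at (319,269). I'll confirm these in an enlarged crop.

Run:
```python
import cv2,numpy as np
t=cv2.imread("pics/top0.png");s=cv2.imread("pics/scene0.png")
def c(im,x,y,w=50,h=37): return cv2.resize(im[y:y+h,x:x+w],(w*8,h*8),interpolation=cv2.INTER_CUBIC)
a=[c(t,164,275),c(t,412,260)];b=[c(t,286,238,64,64)[:, :],]
top=np.hstack(a); 
st=cv2.resize(t[238:301,288:352],(400,304),interpolation=cv2.INTER_CUBIC)
sc=cv2.resize(s[212:300,252:342],(400,304),interpolation=cv2.INTER_CUBIC)
cv2.imwrite("pics/c1.png",np.vstack([top,np.hstack([st,sc])]))
```

```text
(no output)
```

View pics/c1.png

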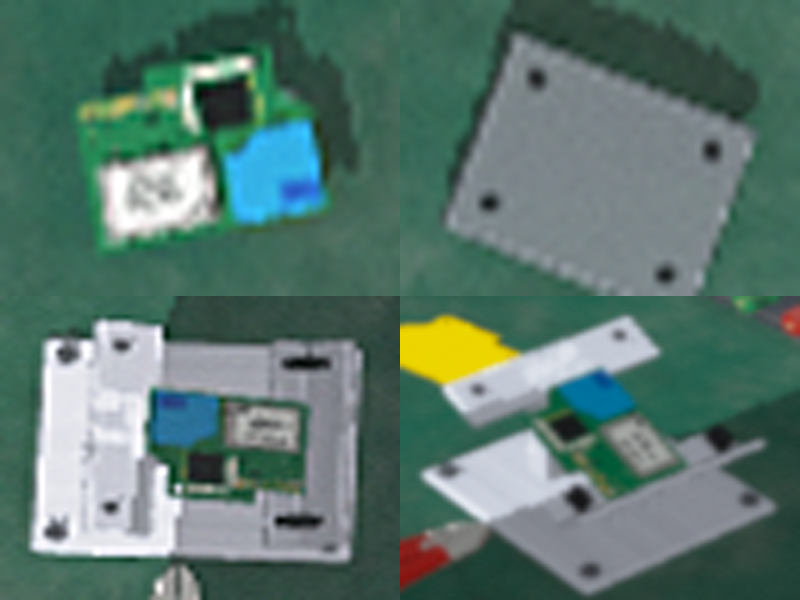

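```bash
cat > h.py <<'E'
from workcell import robot,eoat,get_image,calibration,job,monitor
import numpy as np,cv2
def p2w(c,u,v,z):
    W=np.asarray(c["world_to_cam"]);R,t=W[:3,:3],W[:3,3]
    d=R.T@np.array([(u-c["cx"])/c["fx"],(v-c["cy"])/c["fy"],1]);o=-R.T@t
    return o+d*(z-o[2])/d[2]
def w2p(c,P):
    W=np.asarray(c["world_to_cam"]);q=np.atleast_2d(P)@W[:3,:3].T+W[:3,3]
    return np.c_[c["cx"]+c["fx"]*q[:,0]/q[:,2],c["cy"]+c["fy"]*q[:,1]/q[:,2]]
E
python3 - <<'E'
from h import *
np.set_printoptions(precision=1,suppress=True)
c=calibration("top")
def pr(n,l,x0,y0,z,s=8):
    for a,b in l: print(n,p2w(c,x0+a/s,y0+b/s,z))
pr("board",[(80,105),(98,253),(328,210),(265,50)],164,275,16)
pr("sep",[(517,35),(755,130),(447,225)],412-50,260,18)
print("stand corners")
for a,b in [(45,340),(362,343),(350,558),(32,552)]: print(p2w(c,288+a*.16,238+(b-296)*63/304,6))
w=calibration("wrist");print(w);print(monitor.get_tcp_pos(),monitor.get_tcp_rot(),monitor.get_time())
E
```

```text
board [441.9 275.2  16. ]
board [403.  268.9  16. ]
board [414.3 209.1  16. ]
board [456.6 227.   16. ]
sep [ 493.2 -261.7   18. ]
sep [ 467.7 -324.7   18. ]
sep [ 442.2 -241.4   18. ]
stand corners
[532.   20.3   6. ]
[530.9 -89.6   6. ]
[434.3 -84.7   6. ]
[436.9  24.1   6. ]
{'fx': 338.04586110969194, 'fy': 338.04586110969194, 'cx': 317.8015033053055, 'cy': 243.33192177570288, 'world_to_cam': array([[   0.3,    1. ,   -0. , -524. ],
       [   0.9,   -0.3,    0.3,  -40.8],
       [   0.3,   -0.1,   -0.9,  381. ],
       [   0. ,    0. ,    0. ,    1. ]])}
[159.3 499.6 230.5] [-179.9   -0.   162.3] 0.1
```

```bash
cat >> h.py <<'E'
from scipy.spatial.transform import Rotation as Ro
def campose():
    c=calibration("wrist");W=np.asarray(c["world_to_cam"]);return c,-W[:3,:3].T@W[:3,3],W[:3,:3]
E
python3 - <<'E'
from h import *
import pickle
np.set_printoptions(precision=1,suppress=True)
c,o,Rc=campose();p=np.array(monitor.get_tcp_pos());Rt=Ro.from_euler('xyz',monitor.get_tcp_rot(),degrees=True).as_matrix()
rel=Rt.T@(o-p);ax=Rt.T@Rc[2];print("cam in tool",rel,"axis",ax)
out={}
q=monitor.get_joint_positions()
for n,t,yaw,h in [("board",(430,240,16),99,170),("stand",(484,-32,40),90,170),("sep",(468,-283,18),68.6,170)]:
    R=Ro.from_euler('xyz',[180,0,yaw],degrees=True).as_matrix()
    d=R@ax;oo=np.array(t)-d*h/(-d[2]);tp=oo-R@rel
    print(n,tp,robot.inverse_kinematics(tp,[180,0,yaw]))
    try: robot.reach(tp,[180,0,yaw])
    except Exception as e: print(n,e);continue
    robot.sleep(.3)
    cc=calibration("wrist");im=get_image("wrist");out[n]=cc;cv2.imwrite(f"pics/w_{n}.png",im)
pickle.dump(out,open("cal.pkl","wb"));print(monitor.get_time())
ims=[cv2.imread(f"pics/w_{n}.png") for n in out]
# placement reachability
for yw in (90,-90):
  for s in (1,-1):
    Rz=np.array([0,.5,-.866]);Y=np.array([s,0,0]);R=np.c_[np.cross(Y,Rz),Y,Rz];e=Ro.from_matrix(R).as_euler('xyz',degrees=True)
    print(e,robot.inverse_kinematics([484,-45,55],list(e)))
  break
cv2.imwrite("pics/w3.png",np.vstack([np.hstack([ims[0][60:420,120:520],ims[1][60:420,120:520]])]))
E
```

```text
cam in tool [  80.2    0.2 -142.9] axis [-0.3 -0.   0.9]
board [433.6 216.1  43.1] [ 26.5  20.4 -31.3  38.3   0.  107.5]
stand [483.9 -56.1  67.1] [ -6.6  18.9 -29.1  42.    0.   83.4]
sep [ 459.1 -305.4   45.1] [-33.6  25.7 -21.7  42.6   0.   77.8]
4.825
[180. -30.  90.] [-23.   28.2 -24.   50.5  27.4  63.9]
[180.  30. -90.] [ -23.    28.2  -24.    50.5   27.4 -116.1]
```

View pics/w3.png

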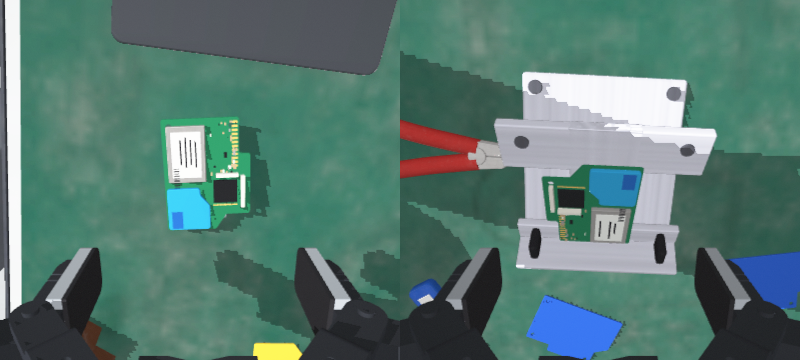

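View pics/w_sep.png

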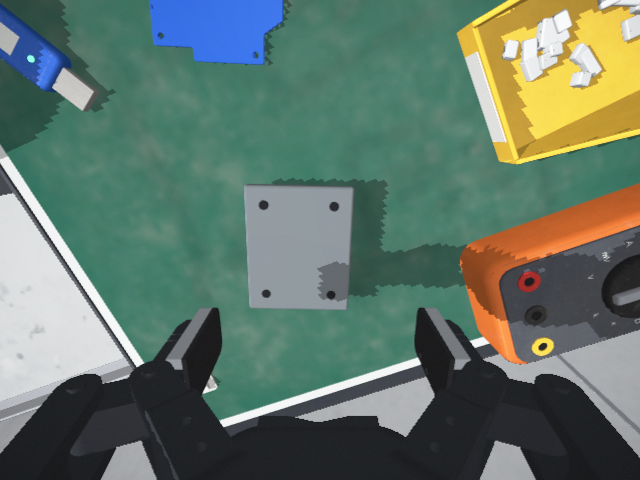

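The wrist view of the separator shows corners at about (245,184), (352,187), (347,309) and (250,309). Next I'll enlarge the board and the stand for accurate corners.

Run:
```python
import cv2,numpy as np
b=cv2.imread("pics/w_board.png");s=cv2.imread("pics/w_stand.png")
A=cv2.resize(b[170:300,270:380],None,fx=4,fy=4,interpolation=cv2.INTER_CUBIC)[:, :]
A=cv2.copyMakeBorder(A,0,600-A.shape[0],0,0,0)[:,:390]
B=cv2.resize(s[170:340,205:442],(410*1,int(170*410/237)),interpolation=cv2.INTER_CUBIC)
C=cv2.resize(s[210:310,250:370],(410,int(100*410/120)),interpolation=cv2.INTER_CUBIC)[:600-B.shape[0]]
R=np.vstack([B,C]);R=cv2.copyMakeBorder(R,0,600-R.shape[0],0,0,0)
cv2.imwrite("pics/c2.png",np.hstack([A,R]));print(A.shape,B.shape,C.shape)
```

```text
(600, 390, 3) (294, 410, 3) (306, 410, 3)
```

View pics/c2.png

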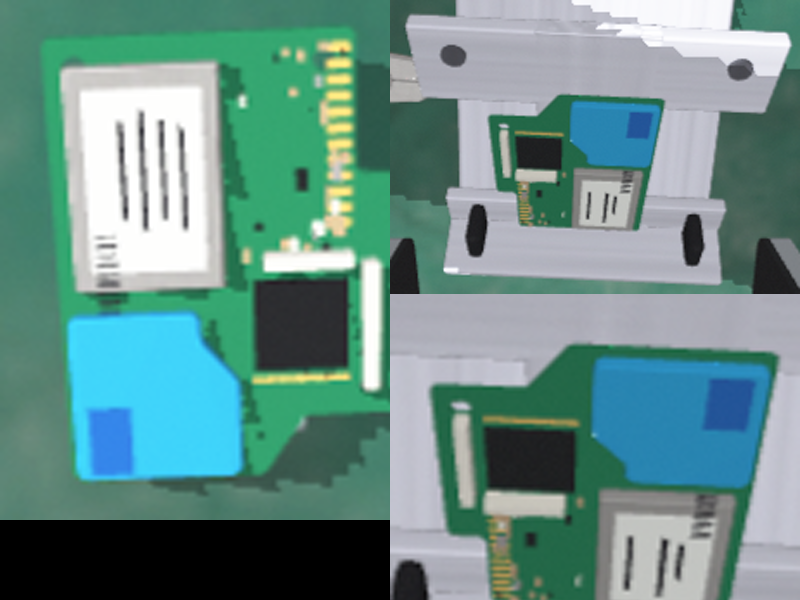

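Run:
```python
from h import *
import pickle
from scipy.optimize import least_squares
np.set_printoptions(precision=2,suppress=True)
cal=pickle.load(open("cal.pkl","rb"))
def rect(n,px,z,hw,hl):
    P=np.array([p2w(cal[n],u,v,z)[:2] for u,v in px]);print(n,P.tolist(),"sides",[np.linalg.norm(P[i]-P[i-1]) for i in range(len(P))]);return P
P=rect("sep",[(245,184),(352,187),(347,309),(250,309)],18,0,0)
print("centre",P.mean(0),"y-dir",np.degrees(np.arctan2(*((P[0]+P[1]-P[2]-P[3])[::-1]))),"x-dir",np.degrees(np.arctan2(*((P[1]+P[2]-P[0]-P[3])[::-1]))))
f=lambda u,v:(270+u/4,170+v/4)
B=rect("board",[f(42,40),f(355,27),f(400,290),f(75,480),f(265,474)],16,0,0)
# distance of points from left edge line, along long dir
e=(B[0]-B[3])/np.linalg.norm(B[0]-B[3]);nn=np.array([e[1],-e[0]])
print("long dir",np.degrees(np.arctan2(e[1],e[0])),"coords",[((b-B[3])@nn,(b-B[3])@e) for b in B])
c=cal["stand"];g=lambda u,v:((u-390)/1.73+205,v/1.73+170);k=lambda u,v:((u-390)/3.417+250,(v-294)/3.417+210)
F=[((82,45,0),g(409,15)),((82,-45,0),g(790,35)),((58,45,0),g(420,83)),((58,-45,0),g(770,112)),((62,-20,4),k(778,354)),((0,-20,4),g(638,230))]
def deck(p):
    Z=Ro.from_euler('z',p[2],degrees=True).as_matrix();return np.array([p[0],p[1],34]),Z@Ro.from_euler('y',-30,degrees=True).as_matrix()
def res(p,F=F):
    o,R=deck(p);return (w2p(c,[R@np.array(a)+o for a,_ in F])-[b for _,b in F]).ravel()
s=least_squares(res,[484,-70,90],loss='soft_l1');print(s.x,s.fun.reshape(-1,2))
o,R=deck(s.x)
im=cv2.imread("pics/w_stand.png");im=cv2.resize(im,None,fx=3,fy=3,interpolation=cv2.INTER_CUBIC)
def pl(pts,col):
    q=((w2p(c,[R@np.array(a,float)+o for a in pts])+.5)*3-.5).astype(int);cv2.polylines(im,[q],True,col,1,cv2.LINE_AA)
pl([(82,45,0),(82,-45,0),(58,-45,0),(58,45,0)],(0,0,255))
pl([(13,45,0),(13,-45,0),(0,-45,0),(0,45,0)],(0,0,255))
pl([(-3.3,45,17),(-3.3,-45,17),(0,-45,0),(0,45,0)],(255,0,255))
pl([(0,32,14),(12,32,14),(12,-32,14),(0,-32,14)],(0,255,255))
pl([(62,20,4),(62,-20,4),(0,-20,4),(0,20,4)],(255,255,0))
cv2.imwrite("pics/ov.png",im[3*175:3*345,3*200:3*445])
```

```text
sep [[446.11448454429296, -239.1471078877431], [495.5821883625705, -260.0544085413061], [469.8913979198606, -324.1341322868262], [418.6510002784189, -304.17107001347136]] sides [np.float64(70.5858244872868), np.float64(53.704459234511475), np.float64(69.03787155520804), np.float64(54.99183762871454)]
centre [ 457.56 -281.88] y-dir 67.62216698794708 x-dir -22.088787146146444
board [[406.50364291523584, 270.8891393226995], [444.79045821305544, 278.6075649203765], [457.38253006980915, 245.72439236612718], [418.4832917996862, 211.39516162489815], [444.39434159242273, 216.45554595367398]] sides [np.float64(66.32285528616657), np.float64(39.05706490964507), np.float64(35.21169281471971), np.float64(51.88108346286094), np.float64(26.400568003673573)]
long dir 101.38478398011041 coords [(np.float64(-7.534735009540667e-16), np.float64(60.688099078000455)), (np.float64(39.0570639064304), np.float64(60.69695149234221)), (np.float64(44.91032980542584), np.float64(25.975163099549977)), (np.float64(0.0), np.float64(0.0)), (np.float64(26.40011913893657), np.float64(-0.15394923367088875))]
[482.58 -64.64  86.06] [[-3.69 -3.86]
 [ 2.2   0.57]
 [-0.76  0.55]
 [-3.53 -2.62]
 [ 4.71  1.  ]
 [ 1.32  1.13]]
```

View pics/ov.png

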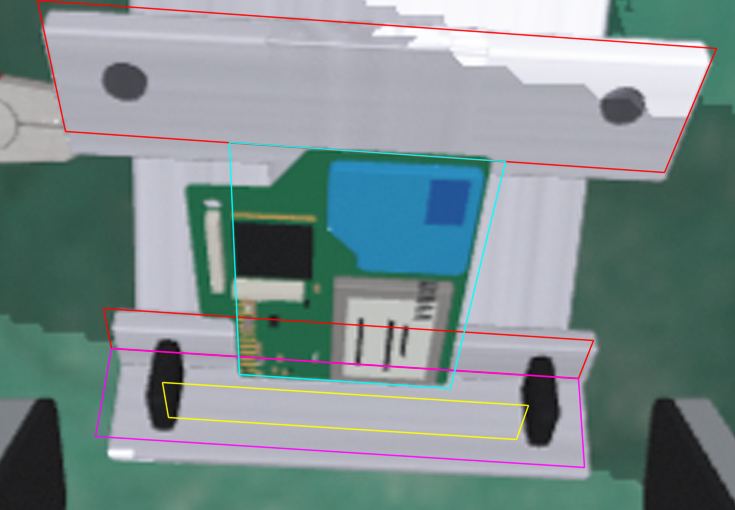

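Run:
```python
from h import *
import pickle
from scipy.optimize import least_squares
np.set_printoptions(precision=2,suppress=True)
cal=pickle.load(open("cal.pkl","rb"));c=cal["stand"]
m=lambda u,v:((u+.5)/3-.5+200,(v+.5)/3-.5+175)
F=[((82,45,0),m(47,14)),((82,-45,0),m(712,50)),((58,45,0),m(75,152)),((58,-45,0),m(663,178)),((13,45,0),m(113,312)),((13,-45,0),m(592,342)),((0,45,0),m(118,348)),((0,-45,0),m(583,378))]
def deck(p):
    return np.array([p[0],p[1],p[3] if len(p)>3 else 34]),Ro.from_euler('z',p[2],degrees=True).as_matrix()@Ro.from_euler('y',-(p[4] if len(p)>4 else 30),degrees=True).as_matrix()
def res(p,F=F):
    o,R=deck(p);return (w2p(c,[R@np.array(a)+o for a,_ in F])-[b for _,b in F]).ravel()
for x0 in ([484,-70,90],[484,-70,90,34],[484,-70,90,34,30]):
    s=least_squares(res,x0,loss='soft_l1');print(s.x,s.cost);print(s.fun.reshape(-1,2))
    o,R=deck(s.x)
    W=np.asarray(c["world_to_cam"]);cam=-W[:3,:3].T@W[:3,3]
    for px in [(310,150),(487,160),(448,385),(240,374),(186,186),(201,316)]:
        d=p2w(c,*m(*px),0)-cam; n=R[:,2]; t=((o+4*n-cam)@n)/(d@n); print("  first board pt",R.T@(cam+d*t-o))
```

```text
[483.63 -65.7   86.81] 13.174808598658998
[[-2.41 -0.44]
 [ 1.71  0.53]
 [-1.96 -3.32]
 [ 1.33 -0.94]
 [-1.37  1.73]
 [ 2.3   0.32]
 [-0.06  2.85]
 [ 0.18  0.92]]
  first board pt [63.18  8.8   4.  ]
  first board pt [ 63.15 -16.74   4.  ]
  first board pt [  2.35 -18.26   4.  ]
  first board pt [ 2.43 21.02  4.  ]
  first board pt [54.07 27.28  4.  ]
  first board pt [20.6  27.18  4.  ]
[483.55 -66.3   86.58  31.52] 6.310077329966898
[[ 0.05 -0.16]
 [-0.08  1.45]
 [-0.12 -3.78]
 [-0.16 -0.83]
 [-0.32  0.57]
 [ 1.11 -0.37]
 [ 0.82  1.57]
 [-0.96  0.1 ]]
  first board pt [63.04  9.04  4.  ]
  first board pt [ 63.14 -16.94   4.  ]
  first board pt [  1.29 -18.71   4.  ]
  first board pt [ 1.1  21.27  4.  ]
  first board pt [53.65 27.84  4.  ]
  first board pt [19.57 27.62  4.  ]
[483.52 -66.2   86.53  31.39  30.29] 6.165570137639794
[[-0.05  0.07]
 [ 0.09  1.89]
 [-0.18 -3.71]
 [-0.11 -0.59]
 [-0.35  0.32]
 [ 1.03 -0.49]
 [ 0.8   1.24]
 [-1.06 -0.12]]
  first board pt [63.17  9.04  4.  ]
  first board pt [ 63.31 -16.9    4.  ]
  first board pt [  1.04 -18.78   4.  ]
  first board pt [ 0.8  21.26  4.  ]
  first board pt [53.72 27.82  4.  ]
  first board pt [19.42 27.61  4.  ]
```

Run:
```python
from h import *
import pickle
from scipy.optimize import least_squares
np.set_printoptions(precision=2,suppress=True)
cal=pickle.load(open("cal.pkl","rb"));c=cal["stand"]
m=lambda u,v:((u+.5)/3-.5+200,(v+.5)/3-.5+175)
L={"bartop":(m(47,14),m(712,50),73),"barlow":(m(75,152),m(663,178),60),"x13":(m(113,312),m(592,342),38),"lip":(m(110,457),m(588,477),45),"base":((243,132),(407,141),4),"boardlow":(m(240,374),m(448,385),36),"boardtop":(m(310,150),m(487,160),66)}
for k,(a,b,z) in L.items():
    d=p2w(c,*b,z)-p2w(c,*a,z);print(k,np.degrees(np.arctan2(d[1],d[0]))+90,np.linalg.norm(d),(p2w(c,*b,z)+p2w(c,*a,z))/2)
# z-free planar rect fits
def fit(n,px,obj,x0):
    s=least_squares(lambda p:(w2p(cal[n],[np.r_[Ro.from_euler('z',p[2],degrees=True).as_matrix()[:2,:2]@o+p[:2],p[3]] for o in np.array(obj,float)])-px).ravel(),x0)
    print(n,s.x,s.fun)
fit("sep",np.array([(245,184),(352,187),(347,309),(250,309)]),[(-28,35),(28,35),(28,-35),(-28,-35)],[457,-282,-22,18])
f=lambda u,v:(270+u/4,170+v/4)
fit("board",np.array([f(42,40),f(355,27),f(75,480)]),[(-20,31),(20,31),(-20,-31)],[430,240,10,16])
```

```text
bartop 86.99720891848808 89.64314828252917 [487.75   4.92  73.  ]
barlow 87.46497080032279 90.4512837350594 [486.57 -17.4   60.  ]
x13 86.18197599744786 89.24282419986477 [484.03 -55.02  38.  ]
lip 87.36746455893493 89.58430477793088 [483.34 -80.47  45.  ]
base 87.07847268970671 95.41880591821642 [488.38  22.8    4.  ]
boardlow 86.73662334474291 39.88511684709814 [482.22 -66.97  36.  ]
boardtop 86.74750205626107 26.083767273958212 [490.66 -14.14  66.  ]
sep [ 457.11 -282.61  -22.31   15.4 ] [-1.45  1.24  1.38  0.17  0.24 -0.02 -0.15 -1.57]
board [431.88 243.86  11.42  12.18] [-0.06  0.04  0.06  0.    0.   -0.05]
```

Run:
```python
from h import *
np.set_printoptions(precision=1,suppress=True)
c=calibration("wrist");p=np.array(monitor.get_tcp_pos());R=Ro.from_euler('xyz',monitor.get_tcp_rot(),degrees=True).as_matrix()
print(monitor.get_gripper_width(),p)
for z in(0,-13,-26):
    print(z,w2p(c,[R@np.array([x,y,z])+p for x,y in[(11,42.5),(-11,42.5),(11,-42.5),(-11,-42.5)]]).round().tolist())
```

```text
85.77086302064625 [ 459.4 -304.6   45.2]
0 [[408.0, 289.0], [404.0, 330.0], [226.0, 289.0], [230.0, 330.0]]
-13 [[416.0, 303.0], [411.0, 346.0], [218.0, 303.0], [223.0, 346.0]]
-26 [[425.0, 319.0], [420.0, 365.0], [209.0, 319.0], [214.0, 365.0]]
```

```bash
cat >> h.py <<'E'
def st(n=""):
    print(n,"t %.1f"%monitor.get_time(),"tcp",np.round(monitor.get_tcp_pos(),1),"w %.1f"%monitor.get_gripper_width(),"F",np.round(monitor.get_contact_force(),1),"ff",np.round(monitor.get_finger_force(),1))
O=np.array([483.7,-66.2,34.]);YAW=87.
D=(Ro.from_euler('z',YAW,degrees=True)*Ro.from_euler('y',-30,degrees=True)).as_matrix()
PL=[180,-30,YAW]
def dk(x,y,z): return list(O+D@np.array([x,y,z],float))
E
python3 - <<'E'
from h import *
o=[180,0,67.7]
robot.reach([457.1,-282.6,40],o);robot.movel([457.1,-282.6,3],feed=60);st("down")
eoat.grab(40);st("grab")
robot.movel([457.1,-282.6,60],feed=100);robot.sleep(.2);st("lift")
robot.reach(dk(38,0,80),PL);robot.sleep(.3);st("above")
cv2.imwrite("pics/a1.png",get_image("wrist"))
E
```

```text
down t 5.8 tcp [ 457.1 -282.7    2.9] w 85.1 F [-0.6  0.3  0.6] ff 0.0
grab t 6.2 tcp [ 457.5 -282.8    3.7] w 54.8 F [-0.7 -0.2  5.7] ff 42.2
lift t 7.2 tcp [ 456.5 -282.2   59.2] w 54.9 F [-0.2 -0.1 -1.3] ff 42.2
above t 8.3 tcp [483.2 -73.6 122.1] w 54.7 F [ 0.3 -0.1 -0.1] ff 42.2
```

View pics/a1.png

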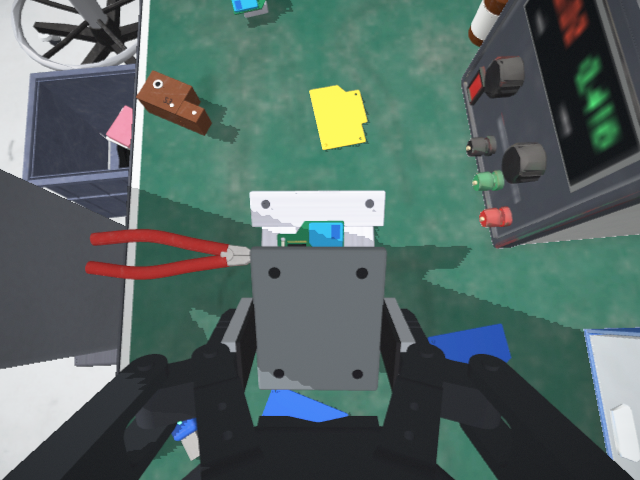

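Run:
```python
from h import *
np.set_printoptions(precision=1,suppress=True)
c=calibration("wrist");p=np.array(monitor.get_tcp_pos());R=Ro.from_euler('xyz',monitor.get_tcp_rot(),degrees=True).as_matrix()
W=np.asarray(c["world_to_cam"]).copy();T=np.eye(4);T[:3,:3]=R;T[:3,3]=p;c2=dict(c,world_to_cam=W@T)
for z in(-14.5,-11.5): print([p2w(c2,u,v,z)[:2].tolist() for u,v in[(251,249),(386,247),(378,389),(259,388)]])
n=D[:,2];F0=np.array(monitor.get_contact_force())
robot.movel(dk(38,0,12),feed=100);robot.movel(dk(38,0,0),feed=50);robot.sleep(.15);F0=np.array(monitor.get_contact_force());st()
for z in np.arange(-.7,-9,-.7):
    robot.movel(dk(38,0,z),feed=20);robot.sleep(.05)
    f=D.T@(np.array(monitor.get_contact_force())-F0);q=D.T@(np.array(monitor.get_tcp_pos())-O);print(round(z,1),f,q)
    if f[2]>4:break
st()
cv2.imwrite("pics/a2.png",get_image("wrist"));cv2.imwrite("pics/s2.png",get_image("scene"))
```

```text
[[36.09026193214239, -26.434283640684132], [36.89728019252159, 27.796598821392568], [-33.10679560355425, 28.42903628052599], [-32.51438377855234, -27.04112535161009]]
[[35.041498671226435, -27.065892219629532], [35.86738335908087, 28.432796760737858], [-35.773243781392594, 29.080019307199727], [-35.16698258608446, -27.686920641922768]]
 t 9.7 tcp [485.6 -33.4  53.1] w 54.8 F [ 0.6 -0.7  0.2] ff 42.2
-0.7 [-0.   0.8 -1. ] [38.  -0.  -0.7]
-1.4 [ 1.   1.2 -1.1] [38.   0.  -1.4]
-2.1 [-0.4 -0.8 -0.3] [38.   0.  -2.1]
-2.8 [ 0.4  0.3 -1. ] [38.   0.  -2.8]
-3.5 [-0.1  0.7  0.8] [38.  -0.1 -3.4]
-4.2 [0.3 1.5 6.5] [38.  -0.1 -3.5]
 t 11.5 tcp [485.7 -31.6  49.9] w 54.8 F [-1.  -3.6  6. ] ff 42.8
```

Run:
```python
from h import *
np.set_printoptions(precision=1,suppress=True)
robot.movel(dk(38,0,-3.5),feed=20);robot.sleep(.05);F0=np.array(monitor.get_contact_force());st()
for x in np.arange(37.3,30,-.7):
    robot.movel(dk(x,0,-3.6),feed=20);robot.sleep(.05)
    f=D.T@(np.array(monitor.get_contact_force())-F0);q=D.T@(np.array(monitor.get_tcp_pos())-O);print(round(x,1),f,q)
    if f[0]>5:break
st()
a=get_image("wrist");cv2.imwrite("pics/a3.png",a);s=get_image("scene")
A=cv2.resize(a[160:420,200:440],(480,520));B=cv2.resize(s[190:310,230:350],(320,320),interpolation=cv2.INTER_CUBIC)
cv2.imwrite("pics/a3c.png",np.hstack([A,cv2.copyMakeBorder(B,0,200,0,0,0)]))
```

```text
t 11.9 tcp [485.6 -31.6  50. ] w 55.2 F [ 0.2 -1.1  1.9] ff 42.4
37.3 [1.7 0.3 0.7] [37.6 -0.1 -3.5]
36.6 [2.7 0.2 0.9] [36.6 -0.1 -3.5]
35.9 [0.6 0.5 1.9] [35.8 -0.1 -3.5]
35.2 [ 1.7 -0.5  1.9] [35.2 -0.1 -3.5]
34.5 [ 1.8 -0.2  2.9] [34.5 -0.1 -3.5]
33.8 [2.1 1.3 1.6] [33.8 -0.1 -3.5]
33.1 [ 1.7 -0.2  2.5] [33.1 -0.  -3.5]
32.4 [ 0.7 -0.4  2.6] [32.4 -0.1 -3.5]
31.7 [4.8 0.5 2.9] [32.2 -0.  -3.5]
31.0 [5.4 0.8 4.1] [32.2 -0.  -3.5]
 t 14.9 tcp [485.3 -36.6  47.1] w 55.2 F [-0.4  1.5  8.2] ff 42.8
```

View pics/a3c.png

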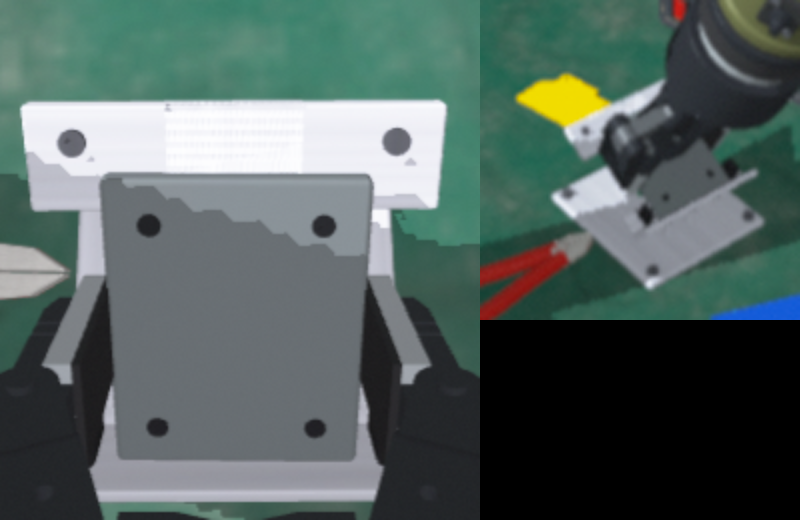

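Run:
```python
from h import *
robot.movel(dk(32.3,0,-3.5),feed=20);robot.sleep(.1);st()
eoat.open_gripper();st("open")
robot.movel(dk(32.3,0,70),feed=120)
robot.sleep(.2);st()
cc=calibration("wrist");a=get_image("wrist");cv2.imwrite("pics/a4.png",a)
import pickle;pickle.dump(cc,open("cal4.pkl","wb"))
# pick the second board approach
e=np.radians(101.4);L=np.array([np.cos(e),np.sin(e)]);X=np.array([np.sin(e),-np.cos(e)])
P=np.array([431.9,243.9])+3*X-2*L;print(P)
o=[180,0,101.4]
robot.reach([*P,45],o)
z=10.3   # tips at 46 mm opening ~3 mm behind TCP -> z 13.3
robot.movel([*P,z],feed=60);st("down")
eoat.grab(25);robot.sleep(.1);st("grab")
b=get_image("wrist");cv2.imwrite("pics/b1.png",b)
A=cv2.resize(a[160:420,200:440],(400,433));B=cv2.resize(b[180:440,200:440],(400,433))
cv2.imwrite("pics/b1c.png",np.hstack([A,B]))
```

```text
t 15.4 tcp [485.3 -36.5  47.1] w 54.9 F [ 0.9 -1.6  3.1] ff 42.6
open t 15.8 tcp [485.  -36.5  46.9] w 85.5 F [-0.3 -1.   0.1] ff 0.0
 t 16.8 tcp [482.7 -72.6 110.1] w 85.3 F [-0.1 -0.2  0.1] ff 0.0
[435.2361282  242.53242967]
down t 18.8 tcp [435.2 242.5  10.1] w 85.6 F [-0.   0.5  0.7] ff 0.0
grab t 19.4 tcp [435.4 242.7  10.8] w 38.6 F [-0.8 -0.2  4.3] ff 25.3
```

View pics/b1c.png

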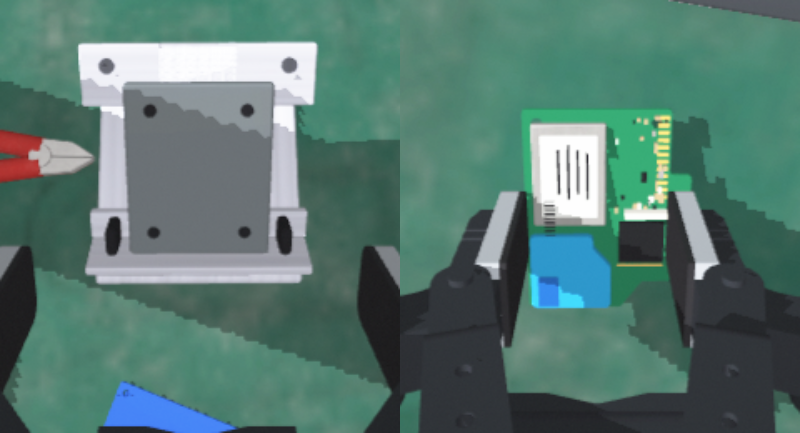

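Run:
```python
from h import *
np.set_printoptions(precision=1,suppress=True)
p=np.array([435.2,242.5])
robot.movel([*p,60],feed=80);robot.sleep(.1);st("lift")
robot.reach(dk(35,0,70),PL);robot.movel(dk(35,0,25),feed=100);robot.movel(dk(35,0,13),feed=40);robot.sleep(.2);st("above")
cv2.imwrite("pics/b2.png",get_image("wrist")[100:460])
F0=np.array(monitor.get_contact_force())
for z in np.arange(12.4,5,-.6):
    robot.movel(dk(35,0,z),feed=20);robot.sleep(.05)
    f=D.T@(np.array(monitor.get_contact_force())-F0);q=D.T@(np.array(monitor.get_tcp_pos())-O);print(round(z,1),f,q)
    if f[2]>3:break
st()
a=get_image("wrist");cv2.imwrite("pics/b3.png",cv2.resize(a[200:440,190:450],(780,720))[:600])
```

```text
lift t 20.3 tcp [434.6 242.2  59.4] w 38.8 F [ 0.2  0.1 -0.6] ff 25.2
above t 22.8 tcp [485.1 -42.6  62.9] w 38.7 F [-1.1 -0.1 -0.2] ff 25.2
12.4 [ 0.  -0.1 -0.2] [35.   0.  12.4]
11.8 [ 0.4 -0.2 -0. ] [35.  -0.  11.8]
11.2 [ 0.4 -0.4  0.9] [35.   0.  11.2]
10.6 [ 0.3 -0.3  1.1] [35.   0.  10.6]
10.0 [ 0.3  0.2 -0.3] [35.  0. 10.]
9.4 [0.4 0.4 2.3] [35.  -0.1  9.5]
8.8 [1.1 1.7 5.5] [35.  -0.1  9.4]
 t 25.0 tcp [485.2 -40.7  59.7] w 39.1 F [-1.9 -1.7  4.6] ff 26.6
```

View pics/b3.png

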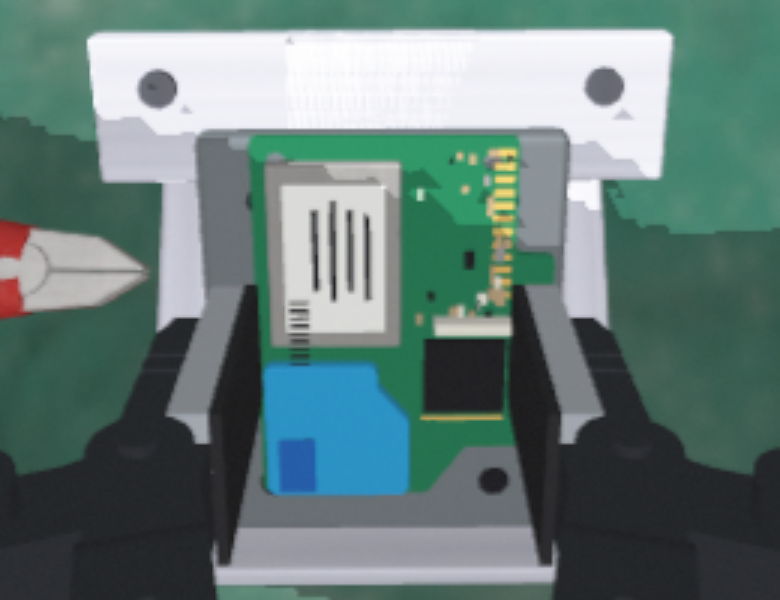

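The board is flat on the separator, centred and parallel. Its low end is still some 6–8 mm from the lip, so I'll slide it down until it touches.

Run:
```python
from h import *
np.set_printoptions(precision=1,suppress=True)
robot.movel(dk(35,0,9.5),feed=20);robot.sleep(.05);F0=np.array(monitor.get_contact_force());st()
for x in np.arange(34,23,-.7):
    robot.movel(dk(x,0,9.4),feed=20);robot.sleep(.05)
    f=D.T@(np.array(monitor.get_contact_force())-F0);q=D.T@(np.array(monitor.get_tcp_pos())-O);print(round(x,1),f,q)
    if f[0]>3.5:break
robot.movel(dk(q[0]+.1,0,9.4),feed=20);robot.sleep(.1);st()
a=get_image("wrist");cv2.imwrite("pics/b4.png",cv2.resize(a[200:440,190:450],(600,554)))
```

```text
t 25.3 tcp [485.1 -40.7  59.7] w 39.1 F [ 0.4 -0.4  0.9] ff 25.4
34.0 [ 1.3 -0.1  0.9] [34.2 -0.1  9.5]
33.3 [0.9 0.7 1.8] [33.3 -0.1  9.4]
32.6 [ 1.7 -0.1  2.2] [32.6 -0.1  9.5]
31.9 [1.4 0.7 1.4] [31.9 -0.   9.4]
31.2 [2.2 0.7 2.5] [31.2 -0.   9.5]
30.5 [2.  1.  2.6] [30.5 -0.   9.4]
29.8 [1.2 0.9 3.2] [29.8 -0.   9.4]
29.1 [2.5 1.  3.8] [29.1 -0.   9.4]
28.4 [ 2.2 -0.1  3.4] [28.4 -0.   9.4]
27.7 [ 1.3 -0.3  3.4] [27.7 -0.   9.4]
27.0 [1.4 0.2 3.3] [27.  -0.   9.4]
26.3 [1.5 0.2 3.7] [26.2 -0.1  9.5]
25.6 [1.6 0.5 2.8] [25.5 -0.1  9.5]
24.9 [3.1 0.7 4.5] [25.2 -0.   9.4]
24.2 [5.2 0.5 3.8] [25.1 -0.1  9.4]
 t 30.2 tcp [484.6 -49.2  54.7] w 38.8 F [0.8 0.2 4.5] ff 26.3
```

View pics/b4.png

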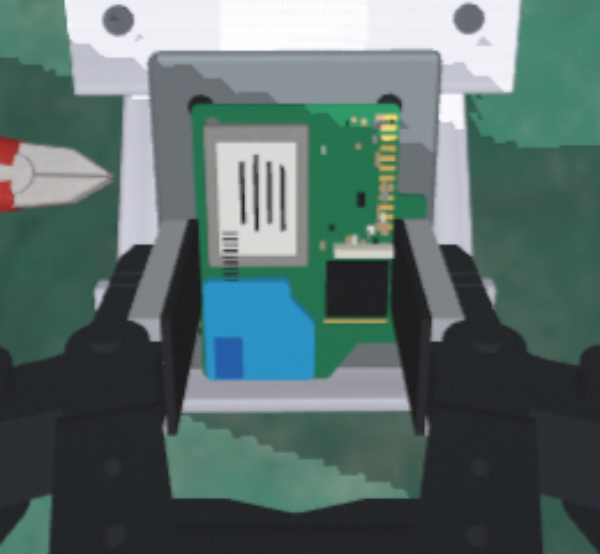

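Run:
```python
from h import *
eoat.open_gripper();st("open")
robot.movel(dk(26,0,80),feed=120);robot.movel(dk(30,0,130),feed=150);robot.sleep(.3);st()
a=get_image("wrist");s=get_image("scene");t=get_image("top")
A=cv2.resize(a[140:400,200:440],(400,433));
f=lambda im,x,y:cv2.resize(im[y:y+90,x:x+80],(384,432),interpolation=cv2.INTER_CUBIC)
cv2.imwrite("pics/fin.png",np.hstack([A,cv2.resize(s[200:310,240:350],(400,433),interpolation=cv2.INTER_CUBIC)]))
```

```text
open t 30.7 tcp [484.5 -49.1  54.6] w 84.9 F [-0.1 -0.7 -0.3] ff 0.0
 t 32.3 tcp [ 481.1 -104.6  160.9] w 85.5 F [-0.1 -0.2 -0.9] ff 0.0
```

View pics/fin.png

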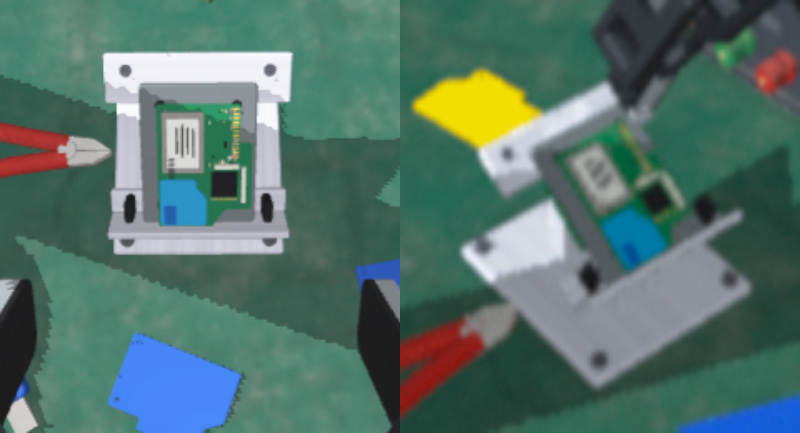

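The stack is flat, centred and against the lip, so I'm handing it in.

```bash
python3 -c "
from h import *
print(job.close_job())"
```

```text
the job is handed in; nothing more can be done
None
```

The separator and then the second board are on the first board, flat, centred and against the stop lip by the last pictures; the job was handed in at about 32 s, and no verdict came back.

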